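# Turn a jacketed fossil to the 3D scanner and open the scanner's dust cover

### The job

Get the fossil ready to be scanned: turn the plaster-jacketed block on its turntable until its open side, where the bone shows, squarely faces the scanner, and swing the scanner's dust cover well aside so that the lens is completely uncovered. Do not touch the exposed bone, keep the block standing in the middle of the turntable, and leave the other things on the bench where they are.

Things in the scene. Friction and masses are not known exactly. Their poses are not given: they have to be found in the camera images.
- station: The fixed scan station: a 460 mm aluminium rail on the bench, with a turntable near one end and the scanner near the other. Origin on the bench right under the turntable's axis; z up, x level along the rail from the turntable to the scanner. The turntable is a grey disc 210 mm across with a rubber mat, its top 58 mm above the bench.
- turntable (a joint): Angle of the turntable about its upright axis (rad), positive anticlockwise from above; turns either way without limit, with light friction (0.03 N m), carries the jacket round with it and stops when no longer pushed, though a hard knock makes the jacket slip on it. The jacket's own angle is not this value.
- lens (a point): Centre of the scanner's round lens, 40 mm across, 107 mm above the bench. Axes as the station's. The scanner is a white box 80 mm deep (along x), 120 mm wide (along y), its top 175 mm above the bench, on a short post; its front, with the lens, looks along the station's -x at the turntable and lies 248 mm from the turntable's axis.
- jacket: The block to turn: a loose upright cylinder of rock in a white plaster shell, 104 mm across, 108 mm high, about 0.9 kg, standing near the middle of the turntable. Origin at the centre of its underside, z up. Its +x side is open over a quarter of its girth, from top to bottom: there the shell is missing and tan rock and dark bone show. A wooden lath is plastered across its back (-x).
- opening (a point): Middle of the jacket's open side, 44 mm from its axis along its +x and 50 mm above its underside, at the bone. Axes as the jacket's.
- lath_left (a point): Point on the lath, a flat wooden strip across the jacket's back: 210 mm long (along y), 36 mm high, 12 mm thick (along x), its mid-thickness 56 mm behind the axis, its mid-height 76 mm above the underside. This point is at its mid-height and mid-thickness, 85 mm along +y (20 mm from the end). The free ends are good to push from behind or in front, about 1 N. Axes as the jacket's.
- lath_right (a point): The same point near the lath's other end, 85 mm along the jacket's -y. The middle 60 mm of the lath is covered by a lump of plaster, 12 mm further out at the back.
- bone: The exposed fossil bone, dark brown, 80 mm long and upright, in the jacket's open side, standing out up to 54 mm from the jacket's axis. Fragile: not to be touched. Its frame is that of the jacket (origin at the jacket's underside centre).
- pin (a point): The single pin on which the dust cover swings, in front of the scanner's face, 58 mm straight above the lens (165 mm above the bench) and 235 mm from the turntable's axis. Axes as those of the station; the pin runs along x.
- stud (a point): Middle of the cover's black thumb stud: 14 mm thick, 30 mm long along the station's x, 40 mm from the pin on the side opposite the cover's disc. With the cover closed it is straight above the pin, 205 mm above the bench, higher than the scanner's top. It spans 209 to 239 mm from the turntable's axis, wholly in front of the scanner's face and the cover plate.
- cover (a joint): Angle of the dust cover about the pin (rad): a flat dark steel plate in front of the scanner's face, a 54 mm disc centred 58 mm from the pin, the stud on the pin's other side. 0: disc straight down over the lens, stud up. Swings either way to 1.65, lens wholly uncovered beyond about 0.85; positive takes the stud to the station's -y. About 0.8 N square on the stud; it stays where left. Follow the stud round its arc, or it binds by friction.
- jar: Bystander: small amber jar with white lid, 60 mm across, 75 mm high, on the bench beside the rail. Origin at its underside.
- brush: Bystander: brush 170 mm long lying on the bench beside the rail, about 20 mm high. Origin under its middle.
- bottle: Bystander: white plastic bottle, 72 mm across, 160 mm high. Origin at its underside.
- fragment0: Bystander: rock fragment 60 mm across, 32 mm high, in the cardboard tray (220 x 160 x 35 mm). Origin at its underside.
- fragment1: Bystander: another such fragment in the same tray. Origin at its underside.
- scribe: Bystander: air scribe (metal pen) 160 mm long, 19 mm high, lying on the bench. Origin on the bench under it.
- calliper: Bystander: digital calliper 190 mm long, 12 mm high, lying flat. Origin at its underside.
- bowl: Bystander: dark rubber mixing bowl, 130 mm across, 60 mm high. Origin at its underside.

How it is judged:
By the outcome, as a careful person would: the job done as asked, in the order asked, and still so for the second after the job is handed in, with the robot touching nothing.
It also fails if it takes over 58 s, if anything falls off the work surface, if the arm or the gripper's body presses on something with over 40 N, if the wrist force passes 120 N, or if a joint passes its speed limit or range.

### The arm

A 7-joint arm with a two-finger parallel gripper is mounted at the origin on the work surface. World frame = base frame: x ahead of the robot, y to its left, z up, the work surface at z = 0. Lengths are in m, angles in rad, forces in N, time in s.
With the tool pointing down it reaches from about 0.4 to 0.85 m from the base axis. Payload 4.5 kg.
Tool frame: the origin (TCP) lies where the fingers leave the gripper's body, on its centre line; the fingertips stand 64 mm ahead of it and the grasp point (between the pads) lies 45 mm ahead of it; z points along the fingers, y is the line along which they close (so a half turn about z gives the same grasp; the last joint's range is limited). The gripper opens to 88 mm and grips with 3 to 60 N. Pads are 18 mm wide; open, the fingers measure 123 mm over their backs; the gripper's body (75 mm by 187 mm) begins 45 mm behind the grasp point.
Start: joints at [-1.18, 0.689, -0.195, 1.565, 0.157, 0.902, -0.215], TCP at [0.218, 0.586, 0.303] pointing down, gripper open.
Joint ranges: [-3.01, 3.01], [-0.46, 2.08], [-1.47, 1.51], [0.13, 2.56], [-1, 4.14], [0.04, 2.09], [-2.66, 2.66]. Speed limits (rad/s): [2.57, 2.57, 3.14, 3.14, 3.14, 3.14, 3.14].

### API

Orientations are given as a unit quaternion [x, y, z, w].
In Python, from station import env gives the robot as it stands.
- The arm moves only by the shell command python3 -m inch 'ROWS' [FORCE]. ROWS is JSON, a list of rows, each an object with "travel": the shift along the tool's x, y, z in m, a list of three; "twist": the turn about the tool's z in rad; "grip": the finger opening in m, from 0 to 0.0881. In form: [{"travel": [x, y, z], "twist": twist, "grip": grip}, ...]. A call has 1 to 10 rows; each row is the pose to reach, as a shift and turn from the pose commanded when the call began, along the tool's axes at that moment; what a row does not reach only later rows make up. A row lasts 1/10 s, in which the tool goes at most 50 mm and 8.59 degrees, less where a joint would pass 70% of its speed; a pose out of reach is approached as far as the arm can. A call with a gripper value outside its range is refused whole. The fingers move at their own pace and stop on an object; FORCE is the grip in N (left out, the last holds). Time passes only in rows, so rows that repeat a pose let the fingers close. It gives the time, the measured TCP pose, the force, the opening and the grip force at its end, in the units of the state.
- env.read_state(): the state, without advancing time (a new reading comes with each control period).
- env.capture(name): name is "scene" or "top" or "wrist"; returns (picture, depth): 420x560x3 uint8, red, green, blue; 420x560 float32, m along the optical axis (not along the pixel's ray), 0 where there is no reading.
- env.calibration(name): a dict with "fx", "fy", "cx", "cy" (pixels), "world_to_cam" (4x4, takes a point from world to camera coordinates). Camera axes: x right, y down, z forward; pixel columns grow to the right and rows downward; lengths in m; the calibration is good to about 2 mm. The wrist camera is an equidistant fisheye: a pixel r from the principal point sees the ray r / f radians off the axis. A picture is of the moment at which its call begins: read the wrist's pose just before it. calibration takes no time and is no camera call; for the wrist camera it gives the pose at the moment of the call.
- env.hand_in(): hands the job in; it is judged then, once.
Trained networks look in the newest picture that a camera, given by its name, has taken for a name from the list of things; names that differ only in an ending like _2 or _b are one class to them, and where a whole thing is asked for, a point or a joint stands for the part that bears it (a point fixed in the world has none). Each returns a list of dicts, best first, with "conf" (0 to 1); they miss things now and then, are a little off and sometimes report something else, mostly with a low value. They report only what shows in the picture. A call takes as long as a camera call.
- env.boxes_of(thing, camera): "xyz" ([x, y, z] in m, in world coordinates, good to about 4 mm: the middle of the surface that is visible of it).
- env.mark_of(thing, camera): "xyz" ([x, y, z] in m, in world coordinates, good to about 4 mm: a listed point, or the origin of a listed thing).
The state is a dict: "time_s": time; "joints": joint angles; "dq": joint speeds; "effort": joint torques, N m; "tool_pos": TCP position; "orientation": TCP orientation; "contact_force": force on the tool from outside, world axes, zero at the start; "wrist_torque": the same for the moment, N m; "grip_width": opening from 0.0 (shut) to 1.0 (fully open); "grip_force": force on a finger pad.
Only numpy, scipy, OpenCV 4.12 (cv2) and the standard library are available. Lean on these libraries where they do the work, as an engineer would, in place of code of your own. Each camera call takes 0.05 s, during which the arm holds its last target. There are 200 camera calls.

## Working session

There is one attempt and no reset: what is moved stays moved. The work goes in short steps, Python scripts to look and compute and a shell command to move; the robot and the scene stay as the last step left them, time stands still between calls to the robot, and variables do not carry over. Pictures are saved under pics/ and viewed, at most 10 in all, crops included, and the job is handed in when it is done.

```bash
mkdir -p pics; ls
python3 - <<'E'
from station import env
import cv2,numpy as np
s=env.read_state();print(s)
ims=[]
for c in("scene","top"):
    p,d=env.capture(c);cv2.imwrite(f"pics/{c}0.png",p[:,:,::-1])
    for n in["station","lens","pin","stud","jacket","opening","lath_left","lath_right","jar","bottle","brush","bowl"]:
        print(c,n,[(np.round(r["xyz"],3).tolist(),round(r["conf"],2)) for r in env.mark_of(n,c)[:2]])
    k=env.calibration(c);print({a:np.round(b,3).tolist() for a,b in k.items()})
E
```

```text
pics
{'time_s': 0.0, 'joints': array([-1.1802163 ,  0.68999683, -0.19449907,  1.56632283,  0.1573023 ,
        0.90247331, -0.21511305]), 'dq': array([-1.35594831e-03,  3.17610933e-04, -1.13977634e-03, -1.09379549e-03,
       -1.81591580e-04,  8.87631556e-05,  1.87883103e-03]), 'effort': array([ 1.47322221e-04, -5.27576101e+01, -1.26651641e+00, -1.53423876e+01,
       -5.25364035e-02,  6.31947740e-03,  1.59520223e-04]), 'tool_pos': array([0.21815649, 0.5851556 , 0.30190717]), 'orientation': array([ 1.77416429e-01,  9.84135454e-01, -9.00083449e-04, -9.27459099e-05]), 'contact_force': array([ 0.38484039, -1.05454406, -0.97784193]), 'wrist_torque': array([-0.03412575,  0.00179348, -0.05465784]), 'grip_force': 0.0, 'grip_width': 1.0002782321638883}
scene station [([0.576, -0.104, -0.0], 0.9)]
scene lens [([0.502, 0.128, 0.103], 0.93)]
scene pin [([0.503, 0.124, 0.163], 0.71), ([0.501, 0.128, 0.106], 0.46)]
scene stud [([0.501, 0.109, 0.204], 0.67)]
scene jacket [([0.572, -0.11, 0.055], 0.88)]
scene opening [([0.618, -0.106, 0.107], 0.64)]
scene lath_left [([0.501, -0.034, 0.138], 0.79), 
[... 646 characters left out ...]
81, 0.117, -0.0], 0.68)]
top stud [([0.502, 0.108, 0.205], 0.54)]
top jacket [([0.572, -0.112, 0.058], 0.96)]
top opening [([0.613, -0.11, 0.107], 0.74)]
top lath_left [([0.503, -0.036, 0.13], 0.77), ([0.374, 0.027, 0.004], 0.3)]
top lath_right []
top jar [([0.685, 0.117, 0.003], 0.82), ([0.674, 0.376, 0.001], 0.6)]
top bottle [([0.352, -0.362, -0.0], 0.69), ([0.508, 0.13, 0.108], 0.51)]
top brush [([0.375, 0.026, -0.001], 0.55)]
top bowl [([0.434, 0.488, 0.002], 0.74), ([0.501, 0.108, 0.204], 0.46)]
{'fx': 383.213, 'fy': 383.213, 'cx': 279.156, 'cy': 213.375, 'world_to_cam': [[0.003, -1.0, -0.003, 0.027], [-0.976, -0.002, -0.217, 0.531], [0.217, 0.004, -0.976, 1.148], [0.0, 0.0, 0.0, 1.0]]}
```

View pics/scene0.png

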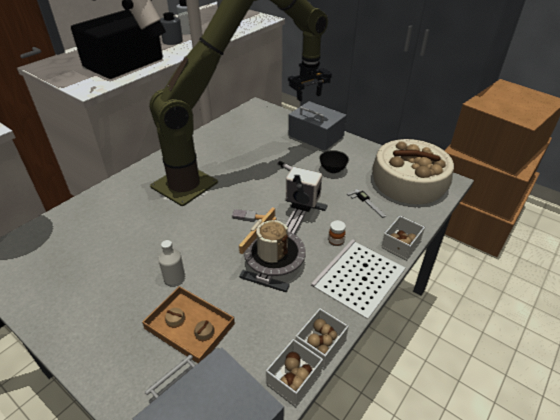

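View pics/top0.png

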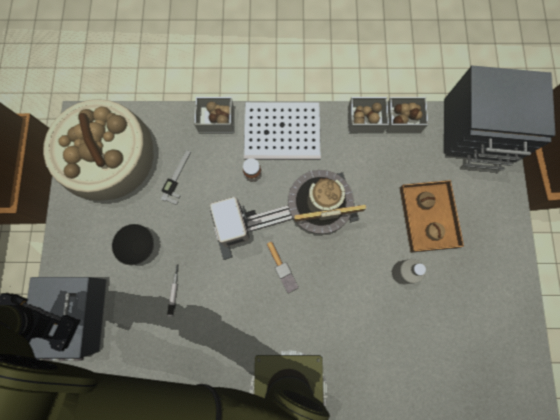

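The scene picture shows the scanner at (303,188) with its cover closed, and the jacket at (272,240) with its opening facing away from the robot. The top picture shows the lath running from (295,217) to (365,208). The jacket must turn about +99°, so I'll push the lath's right end from behind.

```bash
cat > h.py <<'E'
from station import env
import numpy as np
from scipy.spatial.transform import Rotation as R
def go(p,ang=None):
    "shift along tool axes and twist to bring TCP to p, tool x at ang deg"
    s=env.read_state();r=R.from_quat(s["orientation"]);m=r.as_matrix()
    a=np.degrees(np.arctan2(m[1,0],m[0,0]))
    t=0 if ang is None else -np.radians((ang-a+180)%360-180)
    print(np.round(m.T@(np.array(p)-s["tool_pos"]),3).tolist(),"twist",round(t,3),"now",np.round(s["tool_pos"],3),round(a,1),"t",round(s["time_s"],2),"F",np.round(s["contact_force"],1))
T=np.array([.576,-.106]);X=np.array([-.296,.955]);Y=np.array([-.955,-.296])
def st(x,y,z):
    return np.r_[T+x*X+y*Y,z]
E
python3 - <<'E'
from h import *
go([.45,.2,.33],90); go([.46,-.22,.30],8)
E
```

```text
[-0.352, -0.28, -0.027] twist 1.214 now [0.218 0.586 0.303] 159.6 t 1.3 F [-0.   0.5 -0. ]
[-0.508, -0.671, 0.003] twist 2.645 now [0.218 0.586 0.303] 159.6 t 1.3 F [-0.   0.5 -0. ]
```

```bash
python3 -m inch '[{"travel":[-0.04,-0.03,-0.01],"twist":0.12,"grip":0.0},{"travel":[-0.08,-0.06,-0.02],"twist":0.24,"grip":0.0},{"travel":[-0.12,-0.09,-0.027],"twist":0.37,"grip":0.0},{"travel":[-0.16,-0.12,-0.027],"twist":0.5,"grip":0.0},{"travel":[-0.2,-0.15,-0.027],"twist":0.63,"grip":0.0},{"travel":[-0.24,-0.18,-0.027],"twist":0.76,"grip":0.0},{"travel":[-0.28,-0.21,-0.027],"twist":0.89,"grip":0.0},{"travel":[-0.32,-0.24,-0.027],"twist":1.02,"grip":0.0},{"travel":[-0.352,-0.28,-0.027],"twist":1.15,"grip":0.0},{"travel":[-0.352,-0.28,-0.027],"twist":1.21,"grip":0.0}]'
python3 - <<'E'
from h import *
import cv2
p,d=env.capture("wrist");cv2.imwrite("pics/w1.png",p[:,:,::-1])
for n in["station","lens","pin","stud","jacket","opening","lath_left","lath_right"]:
    print(n,[(np.round(r["xyz"],3).tolist(),round(r["conf"],2)) for r in env.mark_of(n,"wrist")[:2]])
go([.46,-.22,.30],8)
E
```

```text
time_s: 2.3
tool_pos: [0.4528, 0.1928, 0.3301]
orientation: [0.711, 0.703, -0.001, 0.002]
contact_force: [0.2, 0.4, 0.1]
grip_width: 0.114
grip_force: 0.0
station []
lens []
pin [([0.504, 0.122, 0.169], 0.65)]
stud []
jacket []
opening [([0.503, 0.12, 0.167], 0.61), ([0.372, 0.024, -0.0], 0.44)]
lath_left []
lath_right []
[-0.422, 0.007, 0.029] twist 1.438 now [0.45  0.201 0.33 ] 90.4 t 2.75 F [-0.4  0.7  0.1]
```

View pics/w1.png

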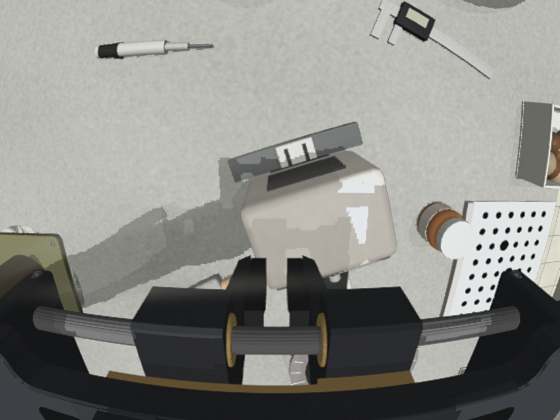

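The wrist picture shows the scanner from above at (320,210). The black parts are only the rail's foot. Next I go behind the lath's right end.

```bash
python3 -m inch '[{"travel":[-0.045,0.001,0.0],"twist":0.14,"grip":0.0},{"travel":[-0.09,0.002,0.0],"twist":0.28,"grip":0.0},{"travel":[-0.135,0.003,0.0],"twist":0.42,"grip":0.0},{"travel":[-0.18,0.004,0.0],"twist":0.56,"grip":0.0},{"travel":[-0.225,0.005,0.0],"twist":0.7,"grip":0.0},{"travel":[-0.27,0.006,0.0],"twist":0.84,"grip":0.0},{"travel":[-0.315,0.007,0.01],"twist":0.98,"grip":0.0},{"travel":[-0.36,0.007,0.02],"twist":1.12,"grip":0.0},{"travel":[-0.40,0.007,0.029],"twist":1.26,"grip":0.0},{"travel":[-0.422,0.007,0.029],"twist":1.4,"grip":0.0}]'
python3 - <<'E'
from h import *
import cv2
for c in("wrist","scene"):
  p,d=env.capture(c);cv2.imwrite(f"pics/{c}2.png",p[:,:,::-1])
  for n in["station","jacket","opening","lath_left","lath_right"]:
    print(n,[(np.round(r["xyz"],3).tolist(),round(r["conf"],2)) for r in env.mark_of(n,c)[:2]])
go([.48,-.21,.19],8)
E
```

```text
time_s: 3.75
tool_pos: [0.4583, -0.2246, 0.2999]
orientation: [0.997, 0.083, -0.001, 0.001]
contact_force: [0.3, 0.2, -0.1]
grip_width: 0.004
grip_force: 0.0
station [([0.573, -0.114, 0.06], 0.43)]
jacket [([0.568, -0.11, 0.062], 0.78)]
opening []
lath_left [([0.505, -0.04, 0.136], 0.6)]
lath_right [([0.532, -0.203, 0.134], 0.76)]
station [([0.576, -0.102, -0.0], 0.66)]
jacket [([0.573, -0.11, 0.059], 0.81), ([0.503, 0.126, 0.163], 0.24)]
opening [([0.617, -0.107, 0.108], 0.6), ([0.505, 0.128, 0.104], 0.48)]
lath_left [([0.5, -0.035, 0.135], 0.9), ([0.485, -0.475, 0.007], 0.37)]
lath_right [([0.53, -0.203, 0.133], 0.87)]
[0.022, -0.007, 0.111] twist 0.037 now [ 0.459 -0.221  0.301] 10.1 t 4.35 F [-1.   0.4 -0.1]
```

View pics/wrist2.png

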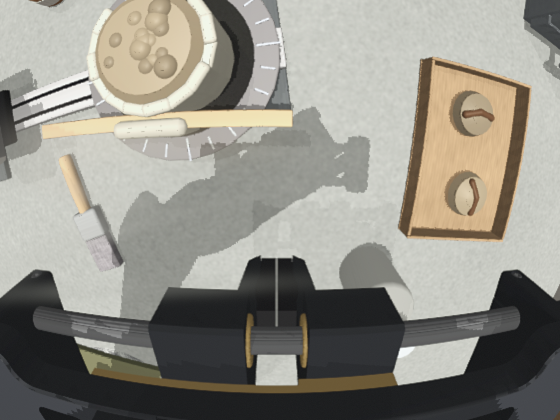

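```bash
python3 -m inch '[{"travel":[0.022,-0.007,0.04],"twist":0.0,"grip":0.0},{"travel":[0.022,-0.007,0.08],"twist":0.0,"grip":0.0},{"travel":[0.022,-0.007,0.113],"twist":0.0,"grip":0.0},{"travel":[0.022,-0.007,0.113],"twist":0.0,"grip":0.0}]'
python3 - <<'E'
from h import *
k=env.calibration("wrist")["world_to_cam"];print("cam",-k[:3,:3].T@k[:3,3])
go([.516,-.2055,.187],10)
A=np.array([.576,-.104]);P0=np.array([.518,-.205]);s=env.read_state();m=R.from_quat(s["orientation"]).as_matrix()
for d in range(0,37,4):
    a=np.radians(d);q=A+np.array([[np.cos(a),-np.sin(a)],[np.sin(a),np.cos(a)]])@(P0-A)
    print(d,np.round(m.T@(np.r_[q,.187]-s["tool_pos"]),3),round(-a,2))
E
```

```text
time_s: 4.75
tool_pos: [0.4777, -0.2094, 0.1845]
orientation: [0.996, 0.088, -0.003, -0.002]
contact_force: [-0.1, 0.7, -0.8]
grip_width: 0.006
grip_force: 0.0
cam [ 0.55874602 -0.19717552  0.26591757]
[0.038, 0.003, -0.003] twist 0.001 now [ 0.478 -0.209  0.184] 10.1 t 4.75 F [-0.1  0.7 -0.8]
0 [ 0.04   0.003 -0.003] -0.0
4 [ 0.047  0.008 -0.003] -0.07
8 [ 0.054  0.012 -0.003] -0.14
12 [ 0.061  0.016 -0.003] -0.21
16 [ 0.068  0.02  -0.003] -0.28
20 [ 0.076  0.023 -0.003] -0.35
24 [ 0.083  0.025 -0.003] -0.42
28 [ 0.091  0.027 -0.003] -0.49
32 [ 0.099  0.029 -0.003] -0.56
36 [ 0.107  0.03  -0.003] -0.63
```

```bash
python3 -m inch '[{"travel":[0.015,0.001,-0.002],"twist":0.0,"grip":0.0},{"travel":[0.03,0.002,-0.003],"twist":0.0,"grip":0.0},{"travel":[0.036,0.003,-0.003],"twist":0.0,"grip":0.0},{"travel":[0.040,0.003,-0.003],"twist":0.0,"grip":0.0},{"travel":[0.047,0.008,-0.003],"twist":-0.07,"grip":0.0},{"travel":[0.054,0.012,-0.003],"twist":-0.14,"grip":0.0},{"travel":[0.061,0.016,-0.003],"twist":-0.21,"grip":0.0},{"travel":[0.068,0.020,-0.003],"twist":-0.28,"grip":0.0},{"travel":[0.076,0.023,-0.003],"twist":-0.35,"grip":0.0},{"travel":[0.083,0.025,-0.003],"twist":-0.42,"grip":0.0}]'
python3 - <<'E'
from h import *
for c in("scene","top"):
  env.capture(c)
  for n in["jacket","opening","lath_left","lath_right"]:
    print(n,[(np.round(r["xyz"],3).tolist(),round(r["conf"],2)) for r in env.mark_of(n,c)[:2]])
A=np.array([.576,-.104]);P0=np.array([.518,-.205]);s=env.read_state();m=R.from_quat(s["orientation"]).as_matrix()
print(s["tool_pos"],s["contact_force"],s["time_s"])
for d in range(28,65,4):
    a=np.radians(d);q=A+np.array([[np.cos(a),-np.sin(a)],[np.sin(a),np.cos(a)]])@(P0-A)
    print(d,np.round(m.T@(np.r_[q,.187]-s["tool_pos"]),3),round(-a+.42,2))
E
```

```text
time_s: 5.75
tool_pos: [0.5652, -0.2215, 0.1913]
orientation: [0.956, 0.294, -0.0, 0.0]
contact_force: [0.6, -0.3, 0.2]
grip_width: 0.002
grip_force: 0.2
jacket [([0.578, -0.111, 0.055], 0.74)]
opening [([0.616, -0.086, 0.107], 0.72), ([0.579, -0.213, 0.135], 0.3)]
lath_left [([0.48, -0.07, 0.135], 0.9), ([0.676, 0.377, 0.002], 0.54)]
lath_right [([0.576, -0.21, 0.134], 0.73)]
jacket [([0.432, 0.486, 0.004], 0.75), ([0.577, -0.113, 0.058], 0.65)]
opening [([0.609, -0.089, 0.108], 0.46), ([0.586, -0.455, -0.001], 0.46)]
lath_left []
lath_right []
[ 0.56527567 -0.22099082  0.19072386] [ 0.01879345 -0.55215891 -0.62824046] 6.25
28 [0.006 0.003 0.004] -0.07
32 [0.013 0.008 0.004] -0.14
36 [0.02  0.012 0.004] -0.21
40 [0.027 0.016 0.004] -0.28
44 [0.035 0.019 0.004] -0.35
48 [0.042 0.021 0.004] -0.42
52 [0.05  0.023 0.004] -0.49
56 [0.058 0.024 0.004] -0.56
60 [0.066 0.025 0.004] -0.63
64 [0.075 0.026 0.004] -0.7
```

```bash
python3 -m inch '[{"travel":[0.006,0.003,0.003],"twist":-0.07,"grip":0.0},{"travel":[0.013,0.008,0.003],"twist":-0.14,"grip":0.0},{"travel":[0.020,0.012,0.003],"twist":-0.21,"grip":0.0},{"travel":[0.027,0.016,0.003],"twist":-0.28,"grip":0.0},{"travel":[0.035,0.019,0.003],"twist":-0.35,"grip":0.0},{"travel":[0.042,0.021,0.003],"twist":-0.42,"grip":0.0},{"travel":[0.050,0.023,0.003],"twist":-0.49,"grip":0.0},{"travel":[0.058,0.024,0.003],"twist":-0.56,"grip":0.0},{"travel":[0.066,0.025,0.003],"twist":-0.63,"grip":0.0},{"travel":[0.075,0.026,0.003],"twist":-0.70,"grip":0.0}]'
python3 - <<'E'
from h import *
for c in("scene",):
  env.capture(c)
  for n in["jacket","opening","lath_left","lath_right"]:
    print(n,[(np.round(r["xyz"],3).tolist(),round(r["conf"],2)) for r in env.mark_of(n,c)[:2]])
A=np.array([.576,-.104]);P0=np.array([.518,-.205]);s=env.read_state();m=R.from_quat(s["orientation"]).as_matrix()
print(s["tool_pos"],s["contact_force"],s["time_s"])
for d in (68,72,76,80,84,88,91,94,97):
    a=np.radians(d);q=A+np.array([[np.cos(a),-np.sin(a)],[np.sin(a),np.cos(a)]])@(P0-A)
    print(d,np.round(m.T@(np.r_[q,.187]-s["tool_pos"]),3),round(-a+1.12,2))
E
```

```text
time_s: 7.25
tool_pos: [0.642, -0.2008, 0.1876]
orientation: [0.797, 0.604, -0.0, -0.0]
contact_force: [-1.2, -0.1, 0.0]
grip_width: 0.005
grip_force: 0.1
jacket [([0.579, -0.108, 0.056], 0.51)]
opening [([0.592, -0.064, 0.107], 0.8)]
lath_left [([0.484, -0.138, 0.138], 0.58), ([0.507, 0.129, 0.102], 0.52)]
lath_right [([0.349, -0.367, -0.002], 0.64), ([0.645, -0.185, 0.133], 0.47)]
[ 0.64164581 -0.20094538  0.18755111] [ 0.40406384 -0.02482081 -0.49928301] 7.5
68 [0.007 0.005 0.001] -0.07
72 [0.014 0.009 0.001] -0.14
76 [0.021 0.013 0.001] -0.21
80 [0.028 0.017 0.001] -0.28
84 [0.035 0.02  0.001] -0.35
88 [0.043 0.022 0.001] -0.42
91 [0.049 0.024 0.001] -0.47
94 [0.055 0.025 0.001] -0.52
97 [0.061 0.026 0.001] -0.57
```

```bash
python3 -m inch '[{"travel":[0.007,0.005,0.001],"twist":-0.07,"grip":0.0},{"travel":[0.014,0.009,0.001],"twist":-0.14,"grip":0.0},{"travel":[0.021,0.013,0.001],"twist":-0.21,"grip":0.0},{"travel":[0.028,0.017,0.001],"twist":-0.28,"grip":0.0},{"travel":[0.035,0.020,0.001],"twist":-0.35,"grip":0.0},{"travel":[0.043,0.022,0.001],"twist":-0.42,"grip":0.0},{"travel":[0.049,0.024,0.001],"twist":-0.47,"grip":0.0},{"travel":[0.049,0.024,0.001],"twist":-0.47,"grip":0.0}]'
python3 - <<'E'
from h import *
import cv2
for c in("scene","top","wrist"):
  p,_=env.capture(c);cv2.imwrite(f"pics/{c}3.png",p[:,:,::-1])
  for n in["station","lens","jacket","opening","lath_left","lath_right"]:
    print(n,[(np.round(r["xyz"],3).tolist(),round(r["conf"],2)) for r in env.mark_of(n,c)[:2]])
go([.6,-.1,.187],107)
E
```

```text
time_s: 8.3
tool_pos: [0.6787, -0.1593, 0.1866]
orientation: [0.635, 0.772, 0.0, -0.0]
contact_force: [0.2, -0.2, 0.1]
grip_width: 0.006
grip_force: 0.0
station [([0.575, -0.1, -0.0], 0.56)]
lens [([0.503, 0.128, 0.109], 0.94), ([0.581, -0.106, 0.059], 0.45)]
jacket [([0.43, 0.48, 0.002], 0.72), ([0.583, -0.104, 0.056], 0.58)]
opening [([0.573, -0.062, 0.106], 0.82), ([0.577, -0.103, -0.001], 0.26)]
lath_left [([0.508, -0.173, 0.136], 0.91)]
lath_right []
station [([0.269, 0.36, 0.003], 0.48)]
lens [([0.505, 0.128, 0.107], 0.7)]
jacket [([0.584, -0.108, 0.056], 0.95)]
opening [([0.572, -0.067, 0.109], 0.61)]
lath_left [([0.571, -0.066, 0.111], 0.59)]
lath_right [([0.676, -0.146, 0.134], 0.91), ([0.506, 0.125, 0.168], 0.31)]
station []
lens []
jacket [([0.581, -0.105, 0.063], 0.62)]
opening [([0.577, -0.063, 0.109], 0.8)]
lath_left [([0.512, -0.178, 0.137], 0.84)]
lath_right [([0.679, -0.141, 0.136], 0.67)]
[0.074, -0.066, -0.0] twist -0.103 now [ 0.679 -0.16   0.187] 101.1 t 9.35 F [-0.4 -0.1 -0.5]
```

View pics/wrist3.png

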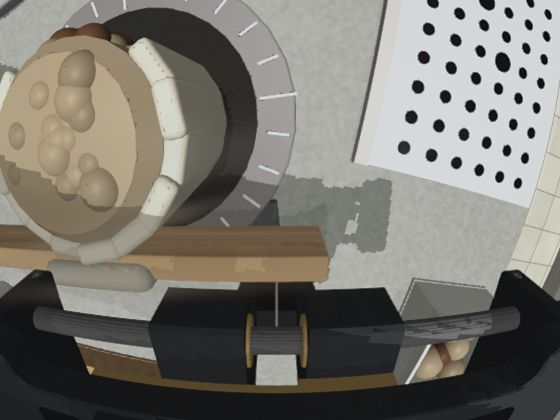

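```bash
python3 -m inch '[{"travel":[0.005,0.004,0.0],"twist":-0.05,"grip":0.0},{"travel":[0.010,0.007,0.0],"twist":-0.105,"grip":0.0},{"travel":[0.010,0.007,0.0],"twist":-0.105,"grip":0.0},{"travel":[-0.03,0.011,0.0],"twist":-0.105,"grip":0.0},{"travel":[-0.03,0.011,-0.05],"twist":-0.105,"grip":0.0},{"travel":[-0.03,0.011,-0.1],"twist":-0.105,"grip":0.0},{"travel":[-0.03,0.011,-0.12],"twist":-0.105,"grip":0.0}]'
python3 - <<'E'
from h import *
import cv2
for c in("scene","top","wrist"):
  p,d=env.capture(c);cv2.imwrite(f"pics/{c}4.png",cv2.resize(p[100:330,150:400,::-1],None,fx=2.4,fy=2.4,interpolation=cv2.INTER_CUBIC) if c=="top" else p[:,:,::-1])
  np.save(f"pics/{c}4.npy",d)
  for n in["station","lens","pin","jacket","opening","lath_left","lath_right"]:
    print(n,[(np.round(r["xyz"],3).tolist(),round(r["conf"],2)) for r in env.mark_of(n,c)[:2]])
  if c!="wrist":
    k=env.calibration(c);w=np.linalg.inv(k["world_to_cam"])
    v,u=np.mgrid[:420,:560];P=np.stack([(u-k["cx"])*d/k["fx"],(v-k["cy"])*d/k["fy"],d],-1)@w[:3,:3].T+w[:3,3]
    x,y,z=P[...,0],P[...,1],P[...,2]
    for nm,mk in(("scantop",(abs(z-.175)<.006)&(np.hypot(x-.49,y-.165)<.1)),("lath",(z>.125)&(z<.156)&(np.hypot(x-.595,y+.16)<.12)&(d>0)),("jactop",(z>.160)&(z<.185)&(np.hypot(x-.58,y+.106)<.08))):
      q=P[mk][:,:2].astype(np.float32)
      if len(q)>20: 
        r=cv2.minAreaRect(q);print(c,nm,len(q),np.round(r[0],3),np.round(r[1],3),round(r[2],1),np.round(cv2.boxPoints(r),3).tolist())
go([.6,-.1,.187],107)
E
```

```text
time_s: 10.05
tool_pos: [0.697, -0.1886, 0.3119]
orientation: [0.595, 0.804, 0.002, 0.004]
contact_force: [0.5, -0.3, 0.5]
grip_width: 0.002
grip_force: 0.0
station [([0.574, -0.1, 0.001], 0.71)]
lens [([0.503, 0.128, 0.105], 0.85)]
pin [([0.505, 0.126, 0.164], 0.83)]
jacket [([0.678, 0.379, -0.003], 0.6)]
opening [([0.569, -0.062, 0.106], 0.85), ([0.678, -0.131, 0.134], 0.58)]
lath_left [([0.515, -0.181, 0.138], 0.91)]
lath_right [([0.679, -0.132, 0.136], 0.72)]
scene scantop 179 [0.522 0.179] [0.057 0.087] 15.5 [[0.4830000102519989, 0.21299999952316284], [0.5059999823570251, 0.1289999932050705], [0.5609999895095825, 0.14399999380111694], [0.5379999876022339, 0.2280000001192093]]
scene lath 638 [ 0.594 -0.127] [0.209 0.094] 12.4 [[0.4819999933242798, -0.10400000214576721], [0.5019999742507935, -0.19599999487400055], [0.7059999704360962, -0.1509999930858612], [0.6859999895095825, -0.05900000035762787]]
scene jactop 209 [ 0.589 -0.122] [0.054 0.1  ] 60.3 [[0.5320000052452087, -0.12099999934434891], [0.6200000047683716, -0.17100000381469727], [0.6460000276565552, -0.12399999797344208],
[... 543 characters left out ...]
2513]]
top lath 390 [ 0.606 -0.121] [0.103 0.163] 55.4 [[0.5099999904632568, -0.11699999868869781], [0.6439999938011169, -0.20999999344348907], [0.703000009059906, -0.125], [0.5680000185966492, -0.03200000151991844]]
top jactop 586 [ 0.586 -0.107] [0.088 0.09 ] 71.6 [[0.5299999713897705, -0.1340000033378601], [0.6150000095367432, -0.16300000250339508], [0.6420000195503235, -0.07900000363588333], [0.5569999814033508, -0.050999999046325684]]
station []
lens []
pin []
jacket [([0.579, -0.107, 0.06], 0.57)]
opening [([0.571, -0.062, 0.108], 0.81)]
lath_left [([0.518, -0.184, 0.134], 0.56)]
lath_right []
[0.111, -0.065, 0.12] twist 0.002 now [ 0.695 -0.187  0.307] 107.1 t 11.25 F [ 0.2 -0.3 -0.4]
```

View pics/top4.png

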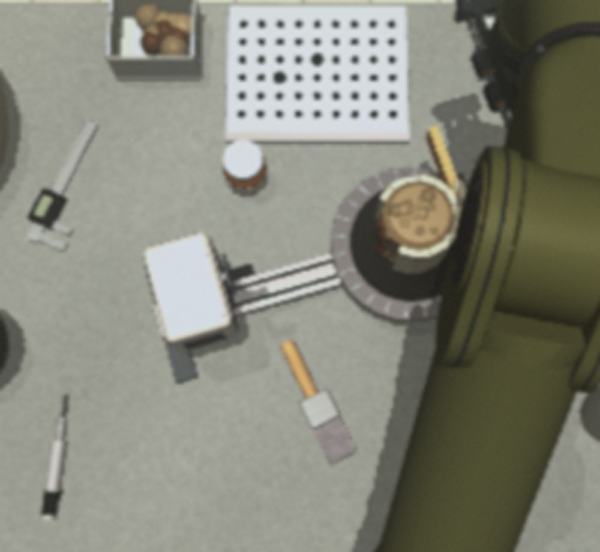

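Turntable: the lath reads yaw of about 107.1° and the scanner axis about 107.6°, so the jacket faces it. In the top crop the jacket sits inside the disc at (418,215), and the stud is the dark bit beside the scanner at (240,270). Next is the cover.

```bash
cat >> h.py <<'E'
A=np.array([.577,-.106]);X=np.array([-.303,.953]);L=np.array([.953,.303])
def W(x,l,z): return np.r_[A+x*X+l*L,z]
E
python3 - <<'E'
from h import *
go(W(.221,-.065,.31),107.6); go(W(.221,-.065,.265),107.6)
E
```

```text
[0.333, -0.156, -0.003] twist -0.008 now [ 0.695 -0.187  0.307] 107.1 t 11.25 F [ 0.2 -0.3 -0.4]
[0.333, -0.156, 0.042] twist -0.008 now [ 0.695 -0.187  0.307] 107.1 t 11.25 F [ 0.2 -0.3 -0.4]
```

```bash
python3 -m inch '[{"travel":[0.03,-0.03,-0.01],"twist":0,"grip":0.0},{"travel":[0.065,-0.06,-0.02],"twist":0,"grip":0.0},{"travel":[0.10,-0.09,-0.02],"twist":0,"grip":0.0},{"travel":[0.135,-0.12,-0.02],"twist":0,"grip":0.0},{"travel":[0.17,-0.156,-0.02],"twist":0,"grip":0.0},{"travel":[0.215,-0.156,-0.02],"twist":0,"grip":0.0},{"travel":[0.26,-0.156,-0.02],"twist":0,"grip":0.0},{"travel":[0.30,-0.156,-0.01],"twist":-0.01,"grip":0.0},{"travel":[0.333,-0.156,-0.003],"twist":-0.01,"grip":0.0},{"travel":[0.333,-0.156,-0.003],"twist":-0.01,"grip":0.0}]'
python3 - <<'E'
from h import *
import cv2
for c in("scene","top","wrist"):
  p,d=env.capture(c)
  if c!="top":cv2.imwrite(f"pics/{c}5.png",cv2.resize(p[100:320,180:420,::-1],None,fx=2.5,fy=2.5,interpolation=cv2.INTER_CUBIC) if c=="scene" else p[:,:,::-1])
  for n in["pin","stud"]:
    print(n,[(np.round(r["xyz"],3).tolist(),round(r["conf"],2)) for r in env.mark_of(n,c)[:2]])
s=env.read_state();m=R.from_quat(s["orientation"]).as_matrix();print(s["tool_pos"],s["time_s"])
print(np.round(m.T@(W(.221,-.065,.264)-s["tool_pos"]),3))
for t in np.arange(-.2,1.5,.1):
    r=.035+.011*max(t,0)/1.35
    l=r*np.sin(t)-.007*np.cos(t)-.0175; z=.165+r*np.cos(t)+.007*np.sin(t)
    print(round(t,1),np.round(m.T@(W(.221,l,z+.064)-s["tool_pos"]),3))
E
```

```text
time_s: 12.25
tool_pos: [0.4465, 0.0899, 0.3094]
orientation: [0.586, 0.81, 0.001, -0.001]
contact_force: [0.3, 0.4, -0.2]
grip_width: 0.003
grip_force: 0.0
pin [([0.504, 0.128, 0.165], 0.92)]
stud [([0.499, 0.113, 0.203], 0.55)]
pin [([0.583, -0.455, 0.0], 0.72)]
stud []
pin [([0.503, 0.123, 0.166], 0.56)]
stud [([0.5, 0.108, 0.207], 0.67)]
[0.44841486 0.08404639 0.30981491] 12.7
[ 0.001 -0.     0.046]
-0.2 [0.001 0.034 0.048]
-0.1 [0.001 0.037 0.047]
0.0 [0.001 0.04  0.046]
0.1 [0.001 0.044 0.044]
0.2 [0.001 0.048 0.044]
0.3 [0.001 0.052 0.043]
0.4 [0.001 0.056 0.043]
0.5 [0.001 0.06  0.043]
0.6 [0.001 0.064 0.044]
0.7 [0.001 0.068 0.045]
0.8 [0.001 0.072 0.047]
0.9 [0.001 0.076 0.049]
1.0 [0.001 0.08  0.052]
1.1 [0.001 0.083 0.055]
1.2 [0.001 0.087 0.058]
1.3 [0.001 0.089 0.062]
1.4 [0.001 0.092 0.066]
```

View pics/wrist5.png

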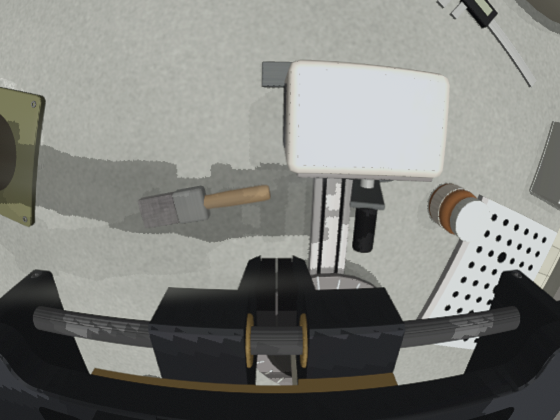

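View pics/scene5.png

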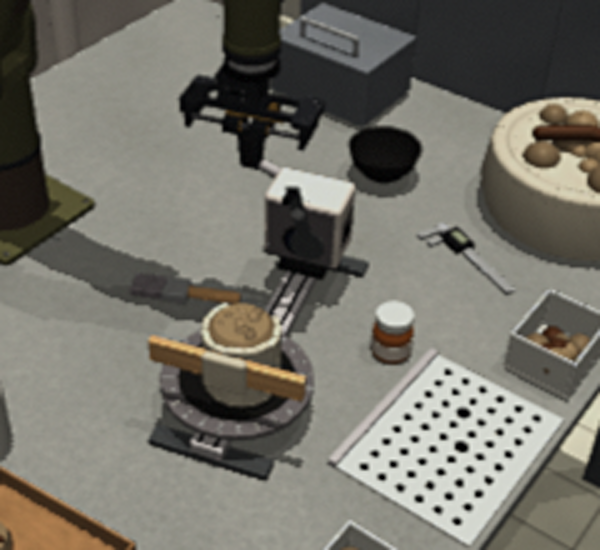

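The wrist picture shows the stud as a black cylinder at (365,230), clear of the face, and the fingers at (277,275) to its left. Now I push it along its arc.

```bash
python3 -m inch '[{"travel":[0.0,0.0,0.025],"twist":0,"grip":0.0},{"travel":[0.0,0.0,0.046],"twist":0,"grip":0.0},{"travel":[0.0,0.015,0.046],"twist":0,"grip":0.0},{"travel":[0.0,0.028,0.046],"twist":0,"grip":0.0},{"travel":[0.0,0.034,0.046],"twist":0,"grip":0.0},{"travel":[0.0,0.040,0.046],"twist":0,"grip":0.0},{"travel":[0.0,0.044,0.045],"twist":0,"grip":0.0},{"travel":[0.0,0.048,0.044],"twist":0,"grip":0.0},{"travel":[0.0,0.052,0.043],"twist":0,"grip":0.0},{"travel":[0.0,0.056,0.043],"twist":0,"grip":0.0}]'
python3 - <<'E'
from h import *
for c in("scene","wrist"):
  p,d=env.capture(c)
  for n in["pin","stud"]:
    print(n,[(np.round(r["xyz"],3).tolist(),round(r["conf"],2)) for r in env.mark_of(n,c)[:2]])
s=env.read_state();m=R.from_quat(s["orientation"]).as_matrix();print(s["tool_pos"],s["time_s"],s["contact_force"])
for t in np.arange(.5,1.5,.1):
    r=.035+.011*max(t,0)/1.35
    l=r*np.sin(t)-.007*np.cos(t)-.0175; z=.165+r*np.cos(t)+.007*np.sin(t)
    print(round(t,1),np.round(m.T@(W(.221,l,z+.064)-s["tool_pos"]),3))
E
```

```text
time_s: 13.7
tool_pos: [0.5016, 0.1021, 0.2669]
orientation: [0.59, 0.808, 0.0, 0.0]
contact_force: [-0.2, -1.0, -0.9]
grip_width: 0.005
grip_force: 0.3
pin [([0.502, 0.127, 0.164], 0.87)]
stud [([0.518, 0.118, 0.206], 0.53)]
pin [([0.504, 0.12, 0.168], 0.69)]
stud [([0.517, 0.115, 0.208], 0.69)]
[0.50144972 0.10210127 0.26676976] 14.0 [ 0.19002565  0.11545872 -0.51975838]
0.5 [-0.     0.004  0.   ]
0.6 [-0.     0.008  0.001]
0.7 [-0.     0.012  0.002]
0.8 [-0.     0.016  0.004]
0.9 [-0.     0.02   0.006]
1.0 [-0.     0.024  0.009]
1.1 [-0.     0.027  0.012]
1.2 [-0.     0.031  0.015]
1.3 [-0.     0.033  0.019]
1.4 [-0.     0.036  0.023]
```

```bash
python3 -m inch '[{"travel":[0.0,0.004,0.0],"twist":0,"grip":0.0},{"travel":[0.0,0.008,0.001],"twist":0,"grip":0.0},{"travel":[0.0,0.012,0.002],"twist":0,"grip":0.0},{"travel":[0.0,0.016,0.004],"twist":0,"grip":0.0},{"travel":[0.0,0.020,0.006],"twist":0,"grip":0.0},{"travel":[0.0,0.024,0.009],"twist":0,"grip":0.0},{"travel":[0.0,0.027,0.012],"twist":0,"grip":0.0},{"travel":[0.0,0.031,0.015],"twist":0,"grip":0.0},{"travel":[0.0,0.033,0.019],"twist":0,"grip":0.0},{"travel":[0.0,0.036,0.023],"twist":0,"grip":0.0}]'
python3 - <<'E'
from h import *
import cv2
for c in("scene","wrist"):
  p,d=env.capture(c)
  if c=="scene":cv2.imwrite("pics/scene6.png",cv2.resize(p[100:300,220:400,::-1],None,fx=3,fy=3,interpolation=cv2.INTER_CUBIC))
  for n in["pin","stud"]:
    print(n,[(np.round(r["xyz"],3).tolist(),round(r["conf"],2)) for r in env.mark_of(n,c)[:2]])
go(W(.221,.016,.24),107.6)
E
```

```text
time_s: 15.0
tool_pos: [0.5356, 0.1129, 0.2433]
orientation: [0.59, 0.807, -0.0, -0.0]
contact_force: [-1.2, -1.0, -0.3]
grip_width: 0.003
grip_force: 0.9
pin [([0.503, 0.126, 0.164], 0.96)]
stud [([0.571, -0.062, 0.106], 0.72), ([0.546, 0.126, 0.175], 0.63)]
pin [([0.503, 0.122, 0.167], 0.7)]
stud [([0.545, 0.124, 0.176], 0.63)]
[-0.0, -0.011, 0.004] twist 0.002 now [0.536 0.113 0.244] 107.7 t 15.3 F [-0.5  0.2  0.3]
```

View pics/scene6.png

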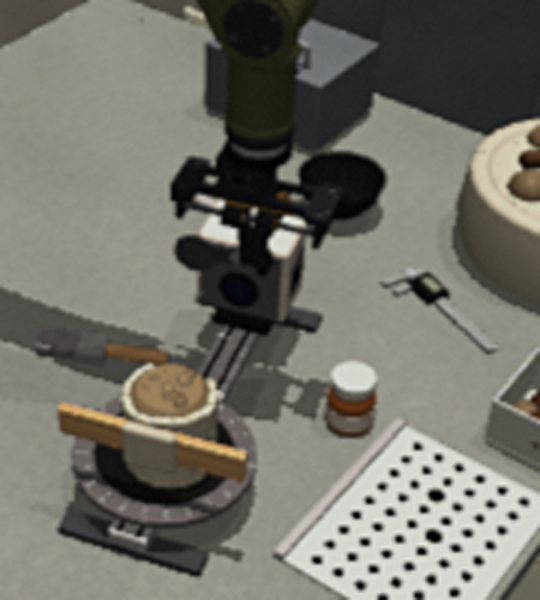

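The cover disc is aside at (205,250) and the lens is fully visible at (238,290). The stud is at z = 0.176, which puts the cover at about 1.3 rad. I'll lift clear and check the jacket.

```bash
python3 -m inch '[{"travel":[0.0,-0.002,-0.03],"twist":0,"grip":0.0},{"travel":[0.0,-0.002,-0.07],"twist":0,"grip":0.0},{"travel":[0.0,-0.002,-0.11],"twist":0,"grip":0.0},{"travel":[0.03,-0.04,-0.12],"twist":0,"grip":0.0},{"travel":[0.07,-0.06,-0.12],"twist":0,"grip":0.0},{"travel":[0.11,-0.06,-0.12],"twist":0,"grip":0.0},{"travel":[0.15,-0.06,-0.12],"twist":0,"grip":0.0},{"travel":[0.15,-0.06,-0.12],"twist":0,"grip":0.0}]'
python3 - <<'E'
from h import *
L=[]
for i in range(2):
 for c in("scene","top"):
  p,d=env.capture(c);o={}
  for n in["station","lens","stud","jacket","opening","lath_left","lath_right"]:
    r=env.mark_of(n,c);o[n]=r[0]["xyz"] if r else np.full(3,np.nan)
  print(c,{n:np.round(v,3).tolist() for n,v in o.items()})
  v=o["lath_left"]-o["lath_right"];print("yaw",np.degrees(np.arctan2(v[1],v[0]))%360-90)
  w=o["lens"]-o["jacket"];print("to lens",np.degrees(np.arctan2(w[1],w[0])))
  if c=="scene":
    k=env.calibration(c);w=np.linalg.inv(k["world_to_cam"])
    v,u=np.mgrid[:420,:560];P=np.stack([(u-k["cx"])*d/k["fx"],(v-k["cy"])*d/k["fy"],d],-1)@w[:3,:3].T+w[:3,3]
    x,y,z=P[...,0],P[...,1],P[...,2]
    jx=np.array([np.cos(1.87),np.sin(1.87)]);rel=P[...,:2]-[.58,-.106];a=rel@jx;b=rel@[-jx[1],jx[0]]
    q=P[(z>.122)&(z<.146)&(abs(a+.06)<.02)&(abs(b)>.045)&(abs(b)<.105)&(d>0)][:,:2].astype(np.float32)
    f=cv2.fitLine(q,cv2.DIST_HUBER,0,.001,.001).ravel() if 0 else np.linalg.svd(q-q.mean(0))[2][0]
    print("lath fit",len(q),np.degrees(np.arctan2(f[1],f[0]))%180+90)
E
```

```text
time_s: 16.1
tool_pos: [0.4304, 0.244, 0.3643]
orientation: [0.586, 0.811, 0.002, -0.001]
contact_force: [-0.2, 0.2, 0.6]
grip_width: 0.007
grip_force: 0.0
scene {'station': [0.578, -0.102, -0.0], 'lens': [0.504, 0.128, 0.103], 'stud': [0.548, 0.126, 0.174], 'jacket': [0.582, -0.104, 0.055], 'opening': [0.57, -0.064, 0.109], 'lath_left': [0.518, -0.182, 0.137], 'lath_right': [0.678, -0.129, 0.135]}Traceback (most recent call last):
  File "<stdin>", line 9, in <module>
TypeError: unsupported operand type(s) for -: 'list' and 'list'
```

```bash
python3 -c "
from station import env
print(env.hand_in())"
```

```text
the job is handed in; nothing more can be done
None
```

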